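Move a row of reagent bottles to the other rack in reverse order

ROBOT

A 6-joint arm with a two-finger parallel gripper is mounted at the origin on a cart in front of the work surface, level with it; the furniture and walls round the work are solid. World frame = base frame: x ahead of the robot, y to its left, z up, the work surface at z = 0. Lengths are in m, angles in rad, forces in N, time in s.
With the tool pointing down it reaches from about 0.25 to 0.775 m from the base axis. Payload 4 kg.
Tool frame: the origin (TCP) lies between the finger pads; the fingertips stand 25 mm ahead of it and the grasp point (between the pads) lies 6 mm ahead of it (robot.tip_reach is the z of the fingertips in the tool frame, in m); z points along the fingers, y is the line along which they close (so a half turn about z gives the same grasp; the last joint's range is limited). The gripper opens to 94 mm and grips with 3 to 60 N. Pads are 16 mm wide; open, the fingers measure 119 mm over their backs; the gripper's body (75 mm by 177 mm) begins 78 mm behind the grasp point.
Start: joints at [1.089, 0.087, 1.371, -0, 1.684, -0.103], TCP at [0.203, 0.511, 0.231] pointing down, gripper open.
Joint ranges: [-3.1, 3.1], [-0.76, 2.03], [0.27, 2.55], [-1.08, 4.22], [0.17, 2.65], [-2.57, 2.57]. Speed limits (rad/s): [2.79, 2.79, 3.14, 3.14, 3.14, 3.14].

INTERFACE

Orientations are given as [roll, pitch, yaw] about the fixed x, y, z axes, in that order (R = Rz(yaw) Ry(pitch) Rx(roll)).
In Python, from bench import robot gives the robot as it stands. The module is installed in compiled form; this text tells all that it offers.
- The arm moves only by the shell command python3 -m handwheel 'ROWS'. ROWS is JSON, a list of rows, each a list of 3 entries, a list of its own where there are three numbers: the turn, a rotation vector about the world's x, y, z in units of 90 degrees (1.0 is 90 degrees), then the shift along the world's x, y, z in units of 0.05 m (1.0 is 0.05 m), then the closure, from 0 (fully open) to 1 (shut). A call has 1 to 5 rows; each row shifts and turns the commanded pose from where the row before left it; what a row does not reach is not made up. A row lasts 1/10 s, in which the tool goes at most 50 mm and 8.59 degrees, less where a joint would pass 70% of its speed; a pose out of reach is approached as far as the arm can. A call with a number of a shift or a turn outside -1 to 1 is refused whole. A call with a gripper value outside its range is refused whole. The fingers move at their own pace and stop on an object; the grip force is fixed at half the most. Time passes only in rows, so rows that do not move let the fingers close. It gives the time, the measured TCP pose, the force, the opening and the grip force at its end, in the units of the state.
- robot.get_obs(): the state, without advancing time (a new reading comes with each control period).
- robot.snapshot(name): name is "scene" or "top"; returns (picture, depth): 400x640x3 uint8, red, green, blue; 400x640 float32, m along the optical axis (not along the pixel's ray), 0 where there is no reading.
- robot.calibration(name): a dict with "mtx" (3x3 intrinsics, pixels), "D" ([k1, k2, p1, p2, k3] as OpenCV has them; the pictures are not rectified), "extrinsics" (4x4, takes a point from camera to world coordinates). Camera axes: x right, y down, z forward; pixel columns grow to the right and rows downward; lengths in m; the calibration is good to about 2 mm. A picture is of the moment at which its call begins. calibration takes no time and is no camera call.
- robot.close_job(): hands the job in; it is judged then, once.
Trained networks look in the newest picture that a camera, given by its name, has taken for a name from the list of things; names that differ only in an ending like _2 or _b are one class to them, and where a whole thing is asked for, a point or a joint stands for the part that bears it (a point fixed in the world has none). Each returns a list of dicts, best first, with "p" (0 to 1); they miss things now and then, are a little off and sometimes report something else, mostly with a low value. They report only what shows in the picture. A call takes as long as a camera call. They do not tell look-alikes from the thing itself.
- robot.boxes_of(query, camera): "bbox" ([left, top, right, bottom] in pixels, round what is visible of it).
The state is a dict: "time": time; "joint_positions": joint angles; "qvel": joint speeds; "joint_torque": joint torques, N m; "tool_pos": TCP position; "ee_rot": TCP orientation; "wrist_force": force on the tool from outside, world axes, zero at the start; "wrist_torque": the same for the moment, N m; "width": finger opening in m; "finger_force": force on a finger pad.
Only numpy, scipy, OpenCV 4.12 (cv2) and the standard library are available. Lean on these libraries where they do the work, as an engineer would, in place of code of your own. Each camera call takes 0.05 s, during which the arm holds its last target. There are 200 camera calls.

TASK

The measuring series is to be run backwards: move the four bottles from the white rack to the blue rack in reverse order, one to a place, so that the leftmost bottle of the white rack ends up rightmost in the blue rack, the second from the left second from the right, and so on (left and right as seen from the robot). Keep every bottle upright and set it down gently on the floor of its place without dropping it.

Things in the scene. Friction and masses are not known exactly. Their poses are not given: they have to be found in the camera images.
- white_rack: White rack, full at start, 316 x 112 mm. Fixed, left or right, turned up to 0.25 rad. Four square places in a row, 74 x 74 mm inside, walls 4 mm thick, wall tops at z = 24 mm, floors at z = 6 mm. Origin: on the worktop under the row's middle; y along the row (to the robot's left), x across it, away from the robot. Middles of places: x = 0, y = 117, 39, -39, -117 mm.
- blue_rack: Blue rack, empty at start, 316 x 112 mm. Fixed, left or right, turned up to 0.25 rad. Four square places in a row, 74 x 74 mm inside, walls 4 mm thick, wall tops at z = 24 mm, floors at z = 6 mm. Origin: on the worktop under the row's middle; y along the row (to the robot's left), x across it, away from the robot. Middles of places: x = 0, y = 117, 39, -39, -117 mm.
- red_bottle: Small squarish pink bottle with a red cap, 38 x 38 mm, 86 mm tall, about 90 g. The body's flat sides (38 mm apart, along its x and y axes) reach up to 70 mm; the round cap above is 30 mm wide. Starts upright in a place of the white rack behind its tag, turned up to 0.2 rad from the rack. Origin: centre of the underside, z up.
- green_bottle: Small squarish pale green bottle with a green cap, 38 x 38 mm, 86 mm tall, about 90 g. The body's flat sides (38 mm apart, along its x and y axes) reach up to 70 mm; the round cap above is 30 mm wide. Starts upright in a place of the white rack behind its tag, turned up to 0.2 rad from the rack. Origin: centre of the underside, z up.
- black_bottle: Amber-brown round dropper bottle with a black teat, 33 mm in diameter, 100 mm tall, about 50 g. The full-width body reaches up to about 55 mm, above it the shoulder narrows to the teat, 11 mm wide. Starts upright in a place of the white rack behind its tag, turned up to 0.2 rad from the rack. Origin: centre of the underside, z up.
- blue_bottle: Clear glass round bottle with a blue screw cap, 56 mm in diameter, 113 mm tall, about 200 g. The round cap, 42 mm in diameter, spans heights 75 to 112 mm; the body is below. Starts upright in a place of the white rack behind its tag, turned up to 0.2 rad from the rack. Origin: centre of the underside, z up.
- red_tag: Red flat tag, 18 x 40 x 3 mm, fixed on the white rack's ledge on the robot's side, in front of the place where the red-capped bottle starts; it still shows that place when the bottle is gone. The place's middle is 55 mm along the tag's +x. Origin: centre of underside; axes parallel to the rack's.
- green_tag: Green flat tag, 18 x 40 x 3 mm, fixed on the white rack's ledge on the robot's side, in front of the place where the green-capped bottle starts; it still shows that place when the bottle is gone. The place's middle is 55 mm along the tag's +x. Origin: centre of underside; axes parallel to the rack's.
- black_tag: Black flat tag, 18 x 40 x 3 mm, fixed on the white rack's ledge on the robot's side, in front of the place where the brown bottle with the black teat starts; it still shows that place when the bottle is gone. The place's middle is 55 mm along the tag's +x. Origin: centre of underside; axes parallel to the rack's.
- blue_tag: Blue flat tag, 18 x 40 x 3 mm, fixed on the white rack's ledge on the robot's side, in front of the place where the blue-capped glass bottle starts; it still shows that place when the bottle is gone. The place's middle is 55 mm along the tag's +x. Origin: centre of underside; axes parallel to the rack's.
Not all that is in view belongs to the job. Leave any purple or yellow look-alike of the black_bottle alone.

How it is judged:
By the outcome, as a careful person would: the job done as asked, in the order asked, and still so for the second after the job is handed in, with the robot touching nothing.
It also fails if it takes over 102 s, if anything falls off the work surface, if the arm or the gripper's body presses on something with over 40 N, if the wrist force passes 120 N, or if a joint passes its speed limit or range.

## Working session

There is one attempt and no reset: what is moved stays moved. The work goes in short steps, Python scripts to look and compute and a shell command to move; the robot and the scene stay as the last step left them, time stands still between calls to the robot, and variables do not carry over. Pictures are saved under pics/ and viewed, at most 14 in all, crops included, and the job is handed in when it is done.

```bash
mkdir -p pics; cat > h.py <<'E'
import numpy as np, cv2
from bench import robot
def snap(n):
    p,d=robot.snapshot(n); c=robot.calibration(n); return p,d,c
def world(d,c,u,v,z=None):
    u=np.atleast_1d(u).astype(float);v=np.atleast_1d(v).astype(float)
    K=np.array(c["mtx"]);D=np.array(c["D"]);T=np.array(c["extrinsics"])
    n=cv2.undistortPoints(np.stack([u,v],1)[:,None],K,D)[:,0]
    r=np.c_[n,np.ones(len(n))]
    if z is None:
        P=r*d[v.astype(int),u.astype(int)][:,None]; return P@T[:3,:3].T+T[:3,3]
    w=r@T[:3,:3].T; s=(z-T[2,3])/w[:,2]; return T[:3,3]+w*s[:,None]
E
python3 - <<'E'
from h import *
for n in ("top","scene"):
    p,d,c=snap(n); cv2.imwrite(f"pics/{n}0.png",p[:,:,::-1]); np.savez(f"{n}0.npz",p=p,d=d)
    print(n,np.round(c["extrinsics"],3).tolist())
    for q in "white_rack blue_rack red_bottle green_bottle black_bottle blue_bottle red_tag green_tag black_tag blue_tag".split():
        for b in robot.boxes_of(q,n):
            if b["p"]>.2:
                x=b["bbox"];u,v=(x[0]+x[2])/2,(x[1]+x[3])/2
                print(q,round(b["p"],2),np.round(x).astype(int).tolist(),np.round(world(d,c,u,v)[0],3).tolist())
o=robot.get_obs();print(o["time"],o["tool_pos"],o["ee_rot"],o["width"])
E
```

```text
top [[0.016, -0.997, 0.071, 0.408], [-1.0, -0.016, 0.006, -0.018], [-0.005, -0.071, -0.997, 1.3], [0.0, 0.0, 0.0, 1.0]]
white_rack 0.56 [338, 184, 450, 245] [0.451, -0.237, 0.004]
blue_rack 0.66 [368, 203, 386, 222] [0.453, -0.177, 0.089]
blue_rack 0.57 [175, 188, 290, 234] [0.455, 0.224, 0.007]
red_bottle 0.54 [424, 189, 444, 205] [0.497, -0.331, 0.091]
black_bottle 0.64 [347, 211, 360, 224] [0.439, -0.113, 0.103]
black_bottle 0.54 [316, 214, 322, 222] [0.436, -0.022, 0.1]
black_bottle 0.43 [315, 154, 329, 170] [0.587, -0.029, 0.088]
blue_bottle 0.97 [396, 196, 420, 211] [0.476, -0.254, 0.117]
green_tag 0.55 [382, 227, 390, 235] [0.404, -0.213, 0.008]
black_tag 0.39 [352, 232, 365, 242] [0.386, -0.136, 0.008]
scene [[0.89, -0.3, 0.343, 0.143], [-0.456, -0.602, 0.656, -0.697], [0.01, -0.74, -0.672, 0.763], [0.0, 0.0, 0.0, 1.0]]
white_rack 0.87 [288, 234, 422, 350] [0.447, -0.275, 0.031]
blue_rack 0.78 [237, 133, 317, 210] [0.469, 0.225, 0.002]
red_bottle 0.7 [381, 285, 404, 324] [0.484, -0.356, 0.068]
green_bottle 0.94 [332, 245, 353, 276] [0.451, -0.21, 0.064]
green_bottle 0.37 [366, 326, 386, 340] [0.442, -0.37, 0.01]
black_bottle 0.9 [268, 207, 286, 239] [0.369, -0.031, 0.058]
black_bottle 0.81 [315, 224, 325, 255] [0.436, -0.13, 0.063]
black_bottle 0.67 [350, 186, 363, 214] [0.587, -0.043, 0.056]
black_bottle 0.54 [293, 199, 305, 232] [0.429, -0.03, 0.057]
black_bottle 0.52 [337, 174, 345, 203] [0.572, 0.014, 0.056]
blue_bottle 0.63 [349, 246, 378, 301] [0.461, -0.279, 0.093]
red_tag 0.71 [368, 324, 385, 338] [0.447, -0.365, 0.006]
green_tag 0.49 [318, 280, 336, 291] [0.41, -0.216, 0.007]
black_tag 0.65 [299, 259, 312, 275] [0.388, -0.148, 0.009]
blue_tag 0.52 [328, 242, 353, 277] [0.446, -0.208, 0.069]
1.1 [0.20340679 0.51102306 0.23053071] [3.14144908e+00 6.15599565e-05 2.76280311e+00] 0.09387455901473428
```

View pics/top0.png

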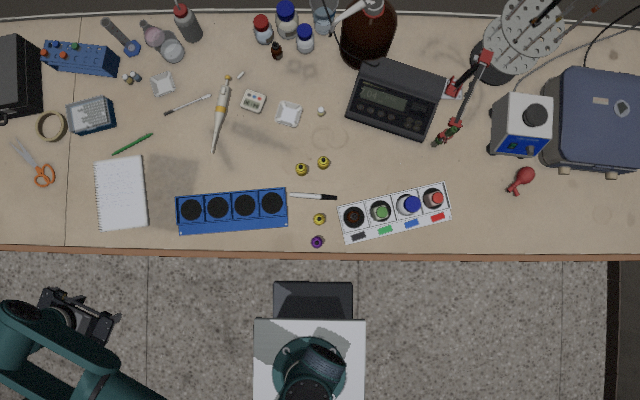

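View pics/scene0.png

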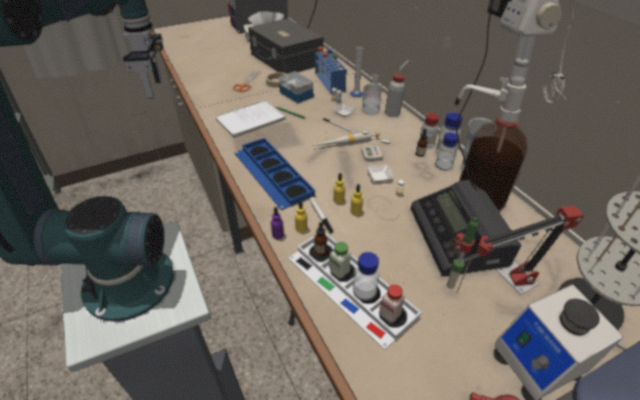

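The top view shows the white rack at about (395,212), holding from left to right black/brown (354,216), green (380,211), blue (409,203) and red (433,197). The blue rack is empty, at about (232,211). The scene view confirms this order. There are three yellow look-alikes and one purple one, at about (302,169), (323,161), (319,218) and (317,241). The brown bottle in the rack is the one meant because it stands behind the black tag. I'll measure next and confirm in one crop.

```bash
python3 - <<'E'
from h import *
f=np.load("top0.npz");p,d=f["p"],f["d"];c=robot.calibration("top")
V,U=np.mgrid[0:400,0:640]
W=world(d,c,U.ravel(),V.ravel()).reshape(400,640,3)
hsv=cv2.cvtColor(p,cv2.COLOR_RGB2HSV);H,S,Vv=[hsv[...,i].astype(int) for i in range(3)]
Z=W[...,2]
def rect(name,m,z):
    m=m.astype(np.uint8); n,l,s,ce=cv2.connectedComponentsWithStats(m)
    k=1+np.argmax(s[1:,4]); m=(l==k)
    v,u=np.nonzero(m); P=world(d,c,u,v,z)[:,:2]*1000
    (x,y),(w,h),a=cv2.minAreaRect(P.astype(np.float32)); print(name,m.sum(),"rect",round(x,1),round(y,1),round(w,1),round(h,1),round(a,2))
def win(a): m=np.zeros((400,640),bool); m[a[1]:a[3],a[0]:a[2]]=1; return m
wb=win((170,180,296,242)); ww=win((334,174,458,250))
rect("blue",wb&(H>100)&(H<125)&(S>140),.015)
rect("white",ww&(((S<60)&(Vv>150))),.02)
# discs in blue rack
m=(wb&(Vv<60)).astype(np.uint8); n,l,s,ce=cv2.connectedComponentsWithStats(m)
for k in range(1,n):
    if s[k,4]>60: print("disc",s[k,4],np.round(world(d,c,*ce[k],z=.006)[0]*1000,1))
for q,h0,ok in (("red",0,(H<8)|(H>172)),("green",60,(H>45)&(H<80)),("blue",118,(H>108)&(H<130))):
    m=(ww&ok&(S>110)&(Vv>60)).astype(np.uint8); n,l,s,ce=cv2.connectedComponentsWithStats(m)
    for k in range(1,n):
        if s[k,4]>8:
            z=np.median(Z[l==k]); print(q,s[k,4],np.round(ce[k],1),"z",round(z,3),np.round(world(d,c,*ce[k],z=z)[0]*1000,1))
m=(ww&(Vv<50)&(S<255)).astype(np.uint8); n,l,s,ce=cv2.connectedComponentsWithStats(m)
for k in range(1,n):
    if s[k,4]>15: z=np.median(Z[l==k]); print("dark",s[k,4],np.round(ce[k],1),round(z,3),np.round(world(d,c,*ce[k],z=z)[0]*1000,1))
# height blobs, top part of each bottle
for nm,(u0,v0,u1,v1),zt in (("black",(342,206,362,228),.07),("green",(370,198,388,222),.072),("blue",(396,192,422,214),.1),("red",(422,185,446,207),.072)):
    mm=win((u0,v0,u1,v1))&(Z>zt)&(Z<.13); q=W[mm]; print("H",nm,mm.sum(),np.round(q.mean(0)*1000,1),np.round((q.min(0)+q.max(0))*500,1),np.round(np.ptp(q,0)*1000))
cr=cv2.resize(p[145:250,165:460,::-1],None,fx=2.7,fy=2.7,interpolation=cv2.INTER_CUBIC); cv2.imwrite("pics/crop0.png",cr)
E
```

```text
blue 2812 rect 453.6 228.6 110.0 316.2 5.84
white 6994 rect 460.2 -240.8 213.2 351.8 0.75
disc 342 [480.2 112.6   6. ]
disc 339 [471.9 190.2   6. ]
disc 334 [464.4 267.9   6. ]
disc 337 [456.4 345.5   6. ]
red 97 [437.2 197.2] z 0.091 [ 496.3 -338.8   91.2]
red 73 [437.3 216.7] z 0.01 [ 446.7 -360.4    9.7]
green 67 [385.2 229.2] z 0.009 [ 409.3 -211.1    8.9]
blue 204 [412.2 203.6] z 0.119 [ 476.6 -265.2  119. ]
blue 71 [410.7 223.2] z 0.01 [ 427.2 -284.     9.8]
dark 48 [430.3 190.6] 0.006 [ 521.3 -341.2    6.3]
dark 18 [402.7 195.7] 0.007 [ 505.3 -261.1    7.2]
dark 93 [381.4 205.2] 0.007 [ 477.2 -200.1    6.5]
dark 18 [435.3 206.4] 0.006 [ 476.2 -355.5    6.2]
dark 286 [353.8 216.8] 0.008 [ 442.9 -121.6    8.2]
H black 50 [ 442.6 -114.2   86.9] [ 442.  -115.1   89.7] [19. 19. 37.]
H green 122 [ 454.7 -187.4   88.7] [ 455.2 -187.3   84.9] [32. 33. 25.]
H blue 237 [ 475.8 -265.1  117.9] [ 475.9 -266.5  112.2] [42. 43. 23.]
H red 122 [ 495.2 -337.3   89. ] [ 494.9 -338.9   85. ] [32. 32. 26.]
```

View pics/crop0.png

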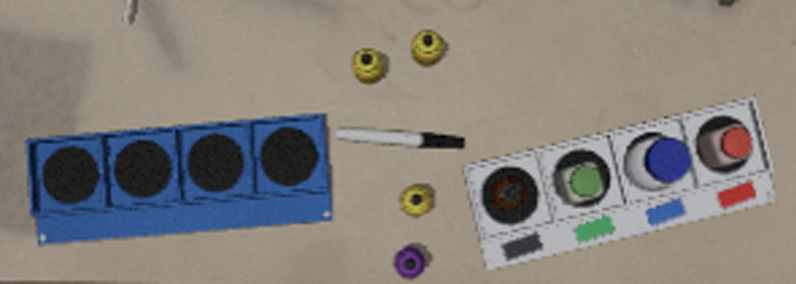

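The crop shows black, green, blue and red left to right in the white rack. The yellow and purple ones stand outside both racks, between and behind them, so the brown one behind the black tag is the target. Next I'll cross-check the centres with the scene camera's cloud.

```bash
python3 - <<'E'
from h import *
from scipy.optimize import least_squares
B={"black":(441,-115),"green":(455,-188),"blue":(477,-267),"red":(496,-340)}
cl={}
for n in ("scene","top"):
    f=np.load(n+"0.npz");d=f["d"];c=robot.calibration(n)
    V,U=np.mgrid[0:400,0:640]; W=world(d,c,U.ravel(),V.ravel())*1000
    cl[n]=W[(d.ravel()>0)]
def near(W,k,z0,z1,r=36): 
    x,y=B[k]; return W[(np.hypot(W[:,0]-x,W[:,1]-y)<r)&(W[:,2]>z0)&(W[:,2]<z1)]
W=cl["scene"]
for k,z0,z1,r in (("black",28,52,16.5),("green",72,82,15),("red",72,82,15),("blue",78,106,21),("blue",30,65,28)):
    q=near(W,k,z0,z1,40); s=least_squares(lambda p:np.hypot(q[:,0]-p[0],q[:,1]-p[1])-r,B[k],loss="soft_l1",f_scale=1.5)
    print(k,len(q),"circle",np.round(s.x,1),"med res",round(np.median(abs(s.fun)),1))
for k in ("green","red"):
    q=near(W,k,32,66,36)
    best=None
    for a0 in np.arange(-.6,1.0,.2):
        def g(p):
            a=p[2];R=np.array([[np.cos(a),np.sin(a)],[-np.sin(a),np.cos(a)]]);t=abs((q[:,:2]-p[:2])@R.T); return t.max(1)-19
        s=least_squares(g,[*B[k],a0],loss="soft_l1",f_scale=1.5)
        if best is None or s.cost<best.cost: best=s
    print(k,len(q),"square",np.round(best.x,2),round(best.cost,1))
for k in B:
    q=near(W,k,60,140); print(k,"scene ztop",np.round(np.percentile(q[:,2],97),1))
    c=robot.calibration("top")
for k,uv,z in (("red",(437.2,197.2),.086),("blue",(412.2,203.6),.113)):
    print(k,"top ray",np.round(world(None,c,*uv,z=z)[0]*1000,1))
# tags and discs from scene
f=np.load("scene0.npz");p,d=f["p"],f["d"];c=robot.calibration("scene")
hsv=cv2.cvtColor(p,cv2.COLOR_RGB2HSV);H,S,Vv=[hsv[...,i].astype(int) for i in range(3)]
for q,ok,w in (("red",(H<8)|(H>172),(360,316,390,342)),("green",(H>45)&(H<80),(314,276,338,294)),("blue",(H>108)&(H<130),(340,296,360,316))):
    m=ok&(S>100);v,u=np.nonzero(m[w[1]:w[3],w[0]:w[2]]);u=u.mean()+w[0];v=v.mean()+w[1]
    print("tag",q,np.round(world(d,c,u,v,z=.009)[0]*1000,1))
m=np.zeros_like(H,bool);m[130:212,235:320]=1
n,l,s,ce=cv2.connectedComponentsWithStats((m&(Vv<55)).astype(np.uint8))
for k in range(1,n):
    if s[k,4]>60: print("disc",s[k,4],np.round(world(d,c,*ce[k],z=.006)[0]*1000,1))
E
```

```text
black 95 circle [ 444.4 -117.2] med res 0.5
green 34 circle [ 456.8 -190.9] med res 0.5
red 42 circle [ 496.5 -341. ] med res 0.5
blue 255 circle [ 475.7 -267.3] med res 1.8
blue 252 circle [ 476.6 -266.4] med res 0.5
green 216 square [ 4.5653e+02 -1.9108e+02  3.1000e-01] 88.5
red 235 square [ 4.9637e+02 -3.4121e+02  3.5000e-01] 73.6
black scene ztop 104.0
green scene ztop 92.1
blue scene ztop 120.0
red scene ztop 93.1
red top ray [ 496.8 -340.    86. ]
blue top ray [ 477.  -266.4  113. ]
tag red [ 446.3 -362.9    9. ]
tag green [ 408.2 -211.8    9. ]
tag blue [ 427.5 -287.7    9. ]
disc 76 [455.5 350.7   6. ]
disc 91 [464.4 272.6   6. ]
disc 108 [472.  194.1   6. ]
disc 136 [480.4 115.4   6. ]
```

```bash

python3 -m handwheel '[[[0,0,-0.0268],[0.293,-0.851,-0.031],0],[[0,0,-0.0268],[0.293,-0.851,-0.031],0],[[0,0,-0.0268],[0.293,-0.851,-0.031],0],[[0,0,-0.0268],[0.293,-0.851,-0.031],0],[[0,0,-0.0268],[0.293,-0.851,-0.031],0]]'
python3 -m handwheel '[[[0,0,-0.0268],[0.293,-0.851,-0.031],0],[[0,0,-0.0268],[0.293,-0.851,-0.031],0],[[0,0,-0.0268],[0.293,-0.851,-0.031],0],[[0,0,-0.0268],[0.293,-0.851,-0.031],0],[[0,0,-0.0268],[0.293,-0.851,-0.031],0]]'
python3 -m handwheel '[[[0,0,-0.0268],[0.293,-0.851,-0.031],0],[[0,0,-0.0268],[0.293,-0.851,-0.031],0],[[0,0,-0.0268],[0.293,-0.851,-0.031],0],[[0,0,-0.0268],[0.293,-0.851,-0.031],0],[[0,0,-0.0268],[0.293,-0.851,-0.031],0]]'
python3 -m handwheel '[[[0,0,-0.0268],[0.293,-0.851,-0.031],0],[[0,0,-0.0268],[0.293,-0.851,-0.031],0],[[0,0,-0.0268],[0.293,-0.851,-0.031],0],[[0,0,-0.0268],[0.293,-0.851,-0.031],0],[[0,0,-0.0268],[0.293,-0.851,-0.031],0]]'
python3 -m handwheel '[[[0,0,0],[0,0,0],0],[[0,0,0],[0,0,0],0]]'
```

```text
time: 1.6
tool_pos: [0.2768, 0.2967, 0.2228]
ee_rot: [3.141, 0.0, 2.551]
wrist_force: [0.8, -0.1, -0.3]
width: 0.0939
finger_force: 0.0
time: 2.1
tool_pos: [0.3501, 0.0838, 0.2153]
ee_rot: [3.14, 0.001, 2.34]
wrist_force: [0.6, 0.0, -0.1]
width: 0.0942
finger_force: 0.0
time: 2.6
tool_pos: [0.4234, -0.1292, 0.2075]
ee_rot: [3.141, 0.001, 2.129]
wrist_force: [0.0, -0.2, 1.3]
width: 0.0941
finger_force: 0.0
time: 3.1
tool_pos: [0.4968, -0.3419, 0.1994]
ee_rot: [3.141, 0.0, 1.919]
wrist_force: [0.8, 1.4, -0.2]
width: 0.0938
finger_force: 0.0
time: 3.3
tool_pos: [0.4962, -0.3404, 0.1984]
ee_rot: [-3.141, -0.002, 1.92]
wrist_force: [0.8, 0.2, -0.9]
width: 0.094
finger_force: 0.0
```

```bash

python3 -m handwheel '[[[0,0,0],[0,0,-0.5],0],[[0,0,0],[0,0,-0.5],0],[[0,0,0],[0,0,-0.5],0],[[0,0,0],[0,0,-0.4],0],[[0,0,0],[0,0,-0.4],0]]'
python3 -m handwheel '[[[0,0,0],[0,0,-0.4],0],[[0,0,0],[0,0,0],0],[[0,0,0],[0,0,0],1],[[0,0,0],[0,0,0],1],[[0,0,0],[0,0,0],1]]'
python3 -m handwheel '[[[0,0,0],[0,0,0],1],[[0,0,0],[0,0,0],1],[[0,0,0],[0,0,0],1],[[0,0,0],[0,0,0],1],[[0,0,0],[0,0,0],1]]'
```

```text
time: 3.8
tool_pos: [0.4964, -0.338, 0.0847]
ee_rot: [3.141, 0.0, 1.923]
wrist_force: [-0.7, 0.0, -0.6]
width: 0.0938
finger_force: 0.0
time: 4.3
tool_pos: [0.4973, -0.3403, 0.0665]
ee_rot: [3.14, 0.003, 1.921]
wrist_force: [0.1, 0.5, 0.3]
width: 0.0734
finger_force: 0.0
time: 4.8
tool_pos: [0.4964, -0.34, 0.0645]
ee_rot: [-3.142, -0.0, 1.921]
wrist_force: [-0.1, -0.1, 0.3]
width: 0.0375
finger_force: 30.0
```

```bash

python3 -m handwheel '[[[0,0,0],[0,0,0.2],1],[[0,0,0],[0,0,0.4],1],[[0,0,0],[0,0,0.4],1],[[0,0,0],[0,0,0.4],1],[[0,0,0],[0,0,0.4],1]]'
python3 -m handwheel '[[[0,0,0],[0,0,0.4],1],[[0,0,0],[0,0,0.4],1],[[0,0,0],[0,0,0.2],1],[[0,0,0],[0,0,0],1],[[0,0,-0.0063],[-0.016,0.275,0],1]]'
python3 -m handwheel '[[[0,0,-0.0063],[-0.032,0.55,0],1],[[0,0,-0.0063],[-0.032,0.55,0],1],[[0,0,-0.0063],[-0.032,0.55,0],1],[[0,0,-0.0063],[-0.032,0.55,0],1],[[0,0,-0.0063],[-0.032,0.55,0],1]]'
python3 -m handwheel '[[[0,0,-0.0063],[-0.032,0.55,0],1],[[0,0,-0.0063],[-0.032,0.55,0],1],[[0,0,-0.0063],[-0.032,0.55,0],1],[[0,0,-0.0063],[-0.032,0.55,0],1],[[0,0,-0.0063],[-0.032,0.55,0],1]]'
python3 -m handwheel '[[[0,0,-0.0063],[-0.032,0.55,0],1],[[0,0,-0.0063],[-0.032,0.55,0],1],[[0,0,-0.0063],[-0.032,0.55,0],1],[[0,0,-0.0063],[-0.032,0.55,0],1],[[0,0,-0.0063],[-0.032,0.55,0],1]]'
python3 -m handwheel '[[[0,0,-0.0063],[-0.032,0.55,0],1],[[0,0,-0.0063],[-0.032,0.55,0],1],[[0,0,-0.0063],[-0.032,0.55,0],1],[[0,0,-0.0063],[-0.032,0.55,0],1],[[0,0,-0.0063],[-0.032,0.55,0],1]]'
python3 -m handwheel '[[[0,0,-0.0063],[-0.032,0.55,0],1],[[0,0,-0.0063],[-0.032,0.55,0],1],[[0,0,-0.0063],[-0.032,0.55,0],1],[[0,0,-0.0063],[-0.032,0.55,0],1],[[0,0,0],[-0.016,0.275,0],1]]'
python3 -m handwheel '[[[0,0,0],[0,0,0],1],[[0,0,0],[0,0,0],1],[[0,0,0],[0,0,0],1]]'
```

```text
time: 5.3
tool_pos: [0.4964, -0.3399, 0.1559]
ee_rot: [3.141, 0.0, 1.921]
wrist_force: [0.5, -0.7, -0.7]
width: 0.0376
finger_force: 30.0
time: 5.8
tool_pos: [0.4952, -0.3268, 0.2035]
ee_rot: [-3.141, -0.001, 1.909]
wrist_force: [0.3, -0.1, -1.1]
width: 0.0379
finger_force: 30.0
time: 6.3
tool_pos: [0.4864, -0.1863, 0.2026]
ee_rot: [-3.139, -0.003, 1.861]
wrist_force: [0.7, 0.1, -0.9]
width: 0.0378
finger_force: 30.0
time: 6.8
tool_pos: [0.4781, -0.0491, 0.2027]
ee_rot: [-3.139, -0.002, 1.812]
wrist_force: [0.5, -0.2, -1.2]
width: 0.0375
finger_force: 30.0
time: 7.3
tool_pos: [0.4698, 0.088, 0.2027]
ee_rot: [-3.138, -0.001, 1.762]
wrist_force: [0.6, 0.5, -1.0]
width: 0.0377
finger_force: 30.0
time: 7.8
tool_pos: [0.4617, 0.2251, 0.2027]
ee_rot: [-3.138, 0.0, 1.713]
wrist_force: [1.3, -0.3, -1.3]
width: 0.0377
finger_force: 30.0
time: 8.3
tool_pos: [0.4544, 0.3493, 0.2025]
ee_rot: [-3.138, 0.001, 1.676]
wrist_force: [1.0, -1.2, -0.6]
width: 0.0381
finger_force: 30.0
time: 8.6
tool_pos: [0.4564, 0.3464, 0.2043]
ee_rot: [-3.141, 0.001, 1.672]
wrist_force: [-0.1, 0.6, -0.7]
width: 0.0375
finger_force: 30.0
```

```bash

python3 -m handwheel '[[[0,0,0],[0,0,-0.2],1],[[0,0,0],[0,0,-0.4],1],[[0,0,0],[0,0,-0.4],1],[[0,0,0],[0,0,-0.4],1],[[0,0,0],[0,0,-0.4],1]]'
python3 -m handwheel '[[[0,0,0],[0,0,-0.4],1],[[0,0,0],[0,0,-0.3],1],[[0,0,0],[0,0,-0.15],1],[[0,0,0],[0,0,-0.06],1],[[0,0,0],[0,0,0],1]]'
python3 -m handwheel '[[[0,0,0],[0,0,-0.02],1],[[0,0,0],[0,0,-0.02],1],[[0,0,0],[0,0,-0.02],1],[[0,0,0],[0,0,0],1],[[0,0,0],[0,0,0],1]]'
```

```text
time: 9.1
tool_pos: [0.4564, 0.3465, 0.1131]
ee_rot: [-3.141, 0.0, 1.672]
wrist_force: [0.2, 1.0, -0.2]
width: 0.0376
finger_force: 30.0
time: 9.6
tool_pos: [0.4566, 0.3475, 0.0691]
ee_rot: [3.141, -0.0, 1.673]
wrist_force: [-0.4, 0.6, -1.6]
width: 0.0375
finger_force: 30.0
time: 10.1
tool_pos: [0.4565, 0.3476, 0.0661]
ee_rot: [3.141, -0.0, 1.673]
wrist_force: [-0.5, -0.2, -0.3]
width: 0.0384
finger_force: 30.0
```

```bash

python3 -m handwheel '[[[0,0,0],[0,0,-0.02],1],[[0,0,0],[0,0,0],1],[[0,0,0],[0,0,0],1]]'
python3 -m handwheel '[[[0,0,0],[0,0,-0.02],1],[[0,0,0],[0,0,0],1],[[0,0,0],[0,0,0],1]]'
```

```text
time: 10.4
tool_pos: [0.4564, 0.3475, 0.0649]
ee_rot: [-3.142, 0.0, 1.673]
wrist_force: [-0.1, 0.2, -0.5]
width: 0.0379
finger_force: 30.0
time: 10.7
tool_pos: [0.4565, 0.3476, 0.0644]
ee_rot: [3.141, -0.0, 1.673]
wrist_force: [-1.3, -0.3, 2.5]
width: 0.0374
finger_force: 30.0
```

```bash

python3 -m handwheel '[[[0,0,0],[0,0,0],0.5],[[0,0,0],[0,0,0],0],[[0,0,0],[0,0,0],0],[[0,0,0],[0,0,0],0],[[0,0,0],[0,0,0],0]]'
python3 -m handwheel '[[[0,0,0],[0,0,0],0],[[0,0,0],[0,0,0.4],0],[[0,0,0],[0,0,0.8],0],[[0,0,0],[0,0,0.8],0],[[0,0,0],[0,0,0.8],0]]'
python3 -m handwheel '[[[0,0,0.0094],[0,-0.767,0],0],[[0,0,0.0094],[0,-0.767,0],0],[[0,0,0.0094],[0,-0.767,0],0],[[0,0,0.0094],[0,-0.767,0],0],[[0,0,0.0094],[0,-0.767,0],0]]'
python3 -m handwheel '[[[0,0,0.0094],[0,-0.767,0],0],[[0,0,0.0094],[0,-0.767,0],0],[[0,0,0.0094],[0,-0.767,0],0],[[0,0,0.0094],[0,-0.767,0],0],[[0,0,0.0094],[0,-0.767,0],0]]'
python3 -m handwheel '[[[0,0,0.0094],[0,-0.767,0],0],[[0,0,0.0094],[0,-0.767,0],0],[[0,0,0.0094],[0,-0.767,0],0],[[0,0,0.0094],[0,-0.767,0],0],[[0,0,0],[0,0,0],0]]'
python3 -m handwheel '[[[0,0,0],[0,0,0],0],[[0,0,0],[0,0,0],0]]'
python3 - <<'E'
from h import *
p,d,c=snap("top"); cv2.imwrite("pics/top1.png",cv2.resize(p[140:260,160:470,::-1],None,fx=2.5,fy=2.5,interpolation=cv2.INTER_CUBIC))
E
```

```text
time: 11.2
tool_pos: [0.4564, 0.3475, 0.0639]
ee_rot: [-3.142, 0.0, 1.673]
wrist_force: [0.5, 0.4, 0.0]
width: 0.0742
finger_force: 0.0
time: 11.7
tool_pos: [0.4562, 0.3474, 0.2053]
ee_rot: [-3.141, 0.0, 1.673]
wrist_force: [-0.3, 1.1, -0.1]
width: 0.0935
finger_force: 0.0
time: 12.2
tool_pos: [0.4562, 0.1544, 0.2041]
ee_rot: [3.141, 0.0, 1.748]
wrist_force: [0.6, -0.4, 0.4]
width: 0.094
finger_force: 0.0
time: 12.7
tool_pos: [0.4562, -0.0375, 0.2042]
ee_rot: [3.141, 0.0, 1.822]
wrist_force: [0.6, -0.4, 0.1]
width: 0.0937
finger_force: 0.0
time: 13.2
tool_pos: [0.4559, -0.1932, 0.2037]
ee_rot: [-3.141, 0.001, 1.875]
wrist_force: [0.1, 0.6, 1.2]
width: 0.094
finger_force: 0.0
time: 13.4
tool_pos: [0.4564, -0.1884, 0.204]
ee_rot: [3.141, -0.001, 1.881]
wrist_force: [-0.2, -0.6, 0.3]
width: 0.0941
finger_force: 0.0
```

View pics/top1.png

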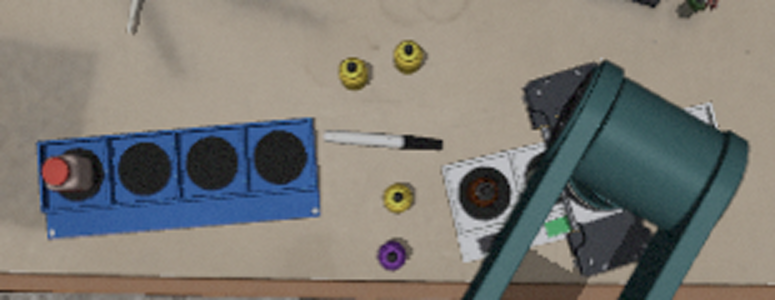

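Red stands upright in the leftmost blue place, at about (68,172) in the crop. Next is green.

```bash

python3 -m handwheel '[[[0,0,0],[0,-0.02,-0.5],0],[[0,0,0],[0,0,-0.5],0],[[0,0,0],[0,0,-0.5],0],[[0,0,0],[0,0,-0.45],0],[[0,0,0],[0,0,-0.45],0]]'
python3 -m handwheel '[[[0,0,0],[0,0,-0.4],0],[[0,0,0],[0,0,0],0],[[0,0,0],[0,0,0],1],[[0,0,0],[0,0,0],1],[[0,0,0],[0,0,0],1]]'
python3 -m handwheel '[[[0,0,0],[0,0,0],1],[[0,0,0],[0,0,0],1],[[0,0,0],[0,0,0],1],[[0,0,0],[0,0,0],1],[[0,0,0],[0,0,0],1]]'
python3 -m handwheel '[[[0,0,0],[0,0,0.2],1],[[0,0,0],[0,0,0.4],1],[[0,0,0],[0,0,0.4],1],[[0,0,0],[0,0,0.4],1],[[0,0,0],[0,0,0.4],1]]'
python3 -m handwheel '[[[0,0,0],[0,0,0.4],1],[[0,0,0],[0,0,0.4],1],[[0,0,0],[0,0,0.2],1],[[0,0,0],[0,0,0],1],[[0,0,-0.0043],[0.01,0.237,0],1]]'
```

```text
time: 13.95
tool_pos: [0.4566, -0.1888, 0.0833]
ee_rot: [3.141, 0.0, 1.883]
wrist_force: [0.6, 0.1, -0.5]
width: 0.0942
finger_force: 0.0
time: 14.45
tool_pos: [0.4574, -0.1906, 0.0656]
ee_rot: [3.139, 0.002, 1.881]
wrist_force: [0.2, -0.4, 0.1]
width: 0.0735
finger_force: 0.0
time: 14.95
tool_pos: [0.4563, -0.1905, 0.064]
ee_rot: [-3.142, 0.0, 1.88]
wrist_force: [-1.1, -0.1, 0.6]
width: 0.0379
finger_force: 30.0
time: 15.45
tool_pos: [0.4563, -0.1903, 0.1553]
ee_rot: [3.141, 0.0, 1.88]
wrist_force: [0.4, 0.4, -1.3]
width: 0.0376
finger_force: 30.0
time: 15.95
tool_pos: [0.4566, -0.1789, 0.2033]
ee_rot: [-3.141, -0.0, 1.871]
wrist_force: [-0.3, 0.4, -0.7]
width: 0.0374
finger_force: 30.0
```

```bash

python3 -m handwheel '[[[0,0,-0.008],[0.019,0.475,0],1],[[0,0,-0.008],[0.019,0.475,0],1],[[0,0,-0.008],[0.019,0.475,0],1],[[0,0,-0.008],[0.019,0.475,0],1],[[0,0,-0.008],[0.019,0.475,0],1]]'
python3 -m handwheel '[[[0,0,-0.008],[0.019,0.475,0],1],[[0,0,-0.008],[0.019,0.475,0],1],[[0,0,-0.008],[0.019,0.475,0],1],[[0,0,-0.008],[0.019,0.475,0],1],[[0,0,-0.008],[0.019,0.475,0],1]]'
python3 -m handwheel '[[[0,0,-0.008],[0.019,0.475,0],1],[[0,0,-0.008],[0.019,0.475,0],1],[[0,0,-0.008],[0.019,0.475,0],1],[[0,0,-0.008],[0.019,0.475,0],1],[[0,0,-0.008],[0.019,0.475,0],1]]'
python3 -m handwheel '[[[0,0,-0.008],[0.019,0.28,0],1],[[0,0,0],[0,0,0],1],[[0,0,0],[0,0,0],1],[[0,0,0],[0,0,-0.2],1],[[0,0,0],[0,0,-0.4],1]]'
python3 -m handwheel '[[[0,0,0],[0,0,-0.4],1],[[0,0,0],[0,0,-0.4],1],[[0,0,0],[0,0,-0.4],1],[[0,0,0],[0,0,-0.4],1],[[0,0,0],[0,0,-0.3],1]]'
python3 -m handwheel '[[[0,0,0],[0,0,-0.15],1],[[0,0,0],[0,0,-0.06],1],[[0,0,0],[0,0,0],1],[[0,0,0],[0,0,0],1]]'
python3 -m handwheel '[[[0,0,0],[0,0,-0.02],1],[[0,0,0],[0,0,-0.02],1],[[0,0,0],[0,0,-0.02],1],[[0,0,0],[0,0,0],1],[[0,0,0],[0,0,0],1]]'
```

```text
time: 16.45
tool_pos: [0.4606, -0.0578, 0.2022]
ee_rot: [-3.139, -0.002, 1.81]
wrist_force: [-0.3, 0.1, -0.7]
width: 0.0376
finger_force: 30.0
time: 16.95
tool_pos: [0.4651, 0.0607, 0.2022]
ee_rot: [-3.138, -0.001, 1.747]
wrist_force: [-0.0, -0.1, -0.5]
width: 0.0378
finger_force: 30.0
time: 17.45
tool_pos: [0.4697, 0.1792, 0.2022]
ee_rot: [-3.138, 0.0, 1.685]
wrist_force: [0.6, -0.5, -0.8]
width: 0.0379
finger_force: 30.0
time: 17.95
tool_pos: [0.473, 0.1912, 0.1747]
ee_rot: [3.138, -0.0, 1.671]
wrist_force: [-0.0, -0.7, -1.2]
width: 0.0378
finger_force: 30.0
time: 18.45
tool_pos: [0.471, 0.1904, 0.0767]
ee_rot: [-3.139, 0.001, 1.671]
wrist_force: [-0.0, -0.6, -1.0]
width: 0.038
finger_force: 30.0
time: 18.85
tool_pos: [0.4727, 0.1917, 0.0694]
ee_rot: [3.14, -0.0, 1.672]
wrist_force: [-0.1, 1.2, 0.2]
width: 0.0377
finger_force: 30.0
time: 19.35
tool_pos: [0.4721, 0.1918, 0.0655]
ee_rot: [3.142, 0.0, 1.672]
wrist_force: [0.8, 0.8, -0.9]
width: 0.0378
finger_force: 30.0
```

```bash

python3 -m handwheel '[[[0,0,0],[0,0,-0.02],1],[[0,0,0],[0,0,0],1],[[0,0,0],[0,0,0],1]]'
python3 -m handwheel '[[[0,0,0],[0,0,-0.015],1],[[0,0,0],[0,0,0],1],[[0,0,0],[0,0,0],1]]'
```

```text
time: 19.65
tool_pos: [0.4721, 0.1917, 0.0644]
ee_rot: [-3.142, 0.0, 1.672]
wrist_force: [0.5, -0.1, -1.5]
width: 0.0375
finger_force: 30.0
time: 19.95
tool_pos: [0.4722, 0.1918, 0.064]
ee_rot: [3.141, -0.0, 1.672]
wrist_force: [-0.3, 0.6, 0.9]
width: 0.0379
finger_force: 30.0
```

```bash

python3 -m handwheel '[[[0,0,0],[0,0,-0.01],1],[[0,0,0],[0,0,0],0.5],[[0,0,0],[0,0,0],0],[[0,0,0],[0,0,0],0],[[0,0,0],[0,0,0],0]]'
python3 -m handwheel '[[[0,0,0],[0,0,0],0],[[0,0,0],[0,0,0.4],0],[[0,0,0],[0,0,0.8],0],[[0,0,0],[0,0,0.8],0],[[0,0,0],[0,0,0.8],0]]'
python3 -m handwheel '[[[0,0,0.0102],[-0.065,-0.684,0],0],[[0,0,0.0102],[-0.065,-0.684,0],0],[[0,0,0.0102],[-0.065,-0.684,0],0],[[0,0,0.0102],[-0.065,-0.684,0],0],[[0,0,0.0102],[-0.065,-0.684,0],0]]'
python3 -m handwheel '[[[0,0,0.0102],[-0.065,-0.684,0],0],[[0,0,0.0102],[-0.065,-0.684,0],0],[[0,0,0.0102],[-0.065,-0.684,0],0],[[0,0,0.0102],[-0.065,-0.684,0],0],[[0,0,0],[0,0,0],0]]'
python3 -m handwheel '[[[0,0,0],[0,0,0],0],[[0,0,0],[0,0,0],0]]'
```

```text
time: 20.45
tool_pos: [0.472, 0.1917, 0.063]
ee_rot: [-3.141, 0.0, 1.672]
wrist_force: [1.1, 0.4, 0.2]
width: 0.0664
finger_force: 0.0
time: 20.95
tool_pos: [0.4718, 0.1916, 0.2045]
ee_rot: [-3.141, 0.0, 1.672]
wrist_force: [0.6, 0.6, 0.1]
width: 0.0938
finger_force: 0.0
time: 21.45
tool_pos: [0.4555, 0.0195, 0.2033]
ee_rot: [3.141, 0.0, 1.753]
wrist_force: [0.4, -0.2, -0.5]
width: 0.0942
finger_force: 0.0
time: 21.95
tool_pos: [0.4423, -0.1193, 0.2031]
ee_rot: [-3.141, 0.001, 1.811]
wrist_force: [0.5, 0.4, 0.4]
width: 0.0939
finger_force: 0.0
time: 22.15
tool_pos: [0.4429, -0.1153, 0.2032]
ee_rot: [3.141, -0.001, 1.817]
wrist_force: [0.5, 0.5, 0.7]
width: 0.0939
finger_force: 0.0
```

```bash

python3 -m handwheel '[[[0,0,0],[0,-0.015,-0.5],0],[[0,0,0],[0,0,-0.5],0],[[0,0,0],[0,0,-0.5],0],[[0,0,0],[0,0,-0.5],0],[[0,0,0],[0,0,-0.5],0]]'
python3 -m handwheel '[[[0,0,0],[0,0,-0.3],0],[[0,0,0],[0,0,-0.17],0],[[0,0,0],[0,0,0],0],[[0,0,0],[0,0,0],1],[[0,0,0],[0,0,0],1]]'
python3 -m handwheel '[[[0,0,0],[0,0,0],1],[[0,0,0],[0,0,0],1],[[0,0,0],[0,0,0],1],[[0,0,0],[0,0,0],1],[[0,0,0],[0,0,0],1]]'
python3 -m handwheel '[[[0,0,0],[0,0,0],1],[[0,0,0],[0,0,0],1]]'
```

```text
time: 22.65
tool_pos: [0.4431, -0.1153, 0.0775]
ee_rot: [3.141, -0.0, 1.819]
wrist_force: [-0.3, 0.3, 0.1]
width: 0.0936
finger_force: 0.0
time: 23.15
tool_pos: [0.4438, -0.1169, 0.056]
ee_rot: [3.139, 0.001, 1.817]
wrist_force: [-0.2, 0.6, 0.0]
width: 0.0815
finger_force: 0.0
time: 23.65
tool_pos: [0.4428, -0.1169, 0.0548]
ee_rot: [3.141, 0.0, 1.816]
wrist_force: [0.2, -0.7, -0.4]
width: 0.041
finger_force: 0.0
time: 23.85
tool_pos: [0.4428, -0.1169, 0.0547]
ee_rot: [3.142, -0.0, 1.817]
wrist_force: [0.4, -0.9, -1.1]
width: 0.0313
finger_force: 30.0
```

```bash

python3 -m handwheel '[[[0,0,0],[0,0,0],1],[[0,0,0],[0,0,0.06],1],[[0,0,0],[0,0,0],1],[[0,0,0],[0,0,0],1]]'
python3 - <<'E'
from h import *
p,d,c=snap("scene"); cv2.imwrite("pics/s2.png",cv2.resize(p[180:320,240:420,::-1],None,fx=4,fy=4,interpolation=cv2.INTER_CUBIC))
E
```

```text
time: 24.25
tool_pos: [0.443, -0.1168, 0.0579]
ee_rot: [3.141, 0.0, 1.817]
wrist_force: [-0.0, 0.1, 0.0]
width: 0.0312
finger_force: 30.0
```

View pics/s2.png

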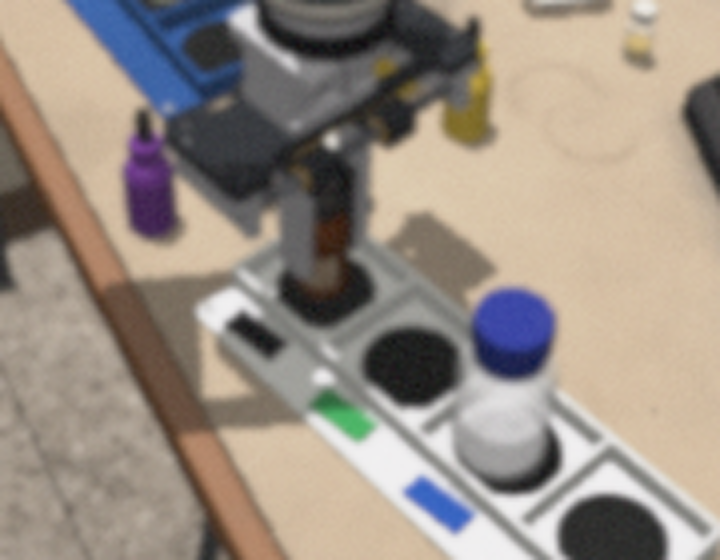

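The brown bottle is held upright between the fingers at about (325,260) in the crop, centred in its place.

```bash

python3 -m handwheel '[[[0,0,0],[0,0,0.2],1],[[0,0,0],[0,0,0.4],1],[[0,0,0],[0,0,0.4],1],[[0,0,0],[0,0,0.4],1],[[0,0,0],[0,0,0.4],1]]'
python3 -m handwheel '[[[0,0,0],[0,0,0.4],1],[[0,0,0],[0,0,0.4],1],[[0,0,0],[0,0,0.3],1],[[0,0,0],[0,0,0],1],[[0,0,-0.008],[0.034,0.21,0],1]]'
python3 -m handwheel '[[[0,0,-0.0083],[0.068,0.419,0],1],[[0,0,-0.0083],[0.068,0.419,0],1],[[0,0,-0.0083],[0.068,0.419,0],1],[[0,0,-0.0083],[0.068,0.419,0],1],[[0,0,-0.0083],[0.068,0.419,0],1]]'
python3 -m handwheel '[[[0,0,-0.0083],[0.068,0.419,0],1],[[0,0,-0.0083],[0.068,0.419,0],1],[[0,0,-0.0083],[0.068,0.419,0],1],[[0,0,-0.0083],[0.068,0.419,0],1],[[0,0,-0.0083],[0.068,0.419,0],1]]'
python3 -m handwheel '[[[0,0,0],[0.034,0.209,0],1],[[0,0,0],[0,0,0],1],[[0,0,0],[0,0,0],1],[[0,0,0],[0,0,0],1]]'
```

```text
time: 24.8
tool_pos: [0.4429, -0.1168, 0.1493]
ee_rot: [3.141, 0.0, 1.817]
wrist_force: [0.5, -0.7, -0.1]
width: 0.0313
finger_force: 30.0
time: 25.3
tool_pos: [0.4446, -0.107, 0.2032]
ee_rot: [3.141, 0.001, 1.802]
wrist_force: [-0.1, 0.7, -0.3]
width: 0.0312
finger_force: 30.0
time: 25.8
tool_pos: [0.4611, -0.0007, 0.2019]
ee_rot: [-3.14, -0.0, 1.738]
wrist_force: [0.4, -0.1, -0.6]
width: 0.0316
finger_force: 30.0
time: 26.3
tool_pos: [0.4781, 0.104, 0.2018]
ee_rot: [-3.14, 0.0, 1.673]
wrist_force: [-0.2, 0.2, -0.1]
width: 0.0314
finger_force: 30.0
time: 26.7
tool_pos: [0.4801, 0.1128, 0.2026]
ee_rot: [-3.141, 0.001, 1.673]
wrist_force: [-1.0, 1.0, -1.5]
width: 0.0313
finger_force: 30.0
```

```bash

python3 -m handwheel '[[[0,0,0],[0,0,-0.2],1],[[0,0,0],[0,0,-0.4],1],[[0,0,0],[0,0,-0.4],1],[[0,0,0],[0,0,-0.4],1],[[0,0,0],[0,0,-0.4],1]]'
python3 -m handwheel '[[[0,0,0],[0,0,-0.4],1],[[0,0,0],[0,0,-0.4],1],[[0,0,0],[0,0,-0.2],1],[[0,0,0],[0,0,-0.07],1],[[0,0,0],[0,0,0],1]]'
python3 -m handwheel '[[[0,0,0],[0,0,-0.02],1],[[0,0,0],[0,0,-0.02],1],[[0,0,0],[0,0,-0.02],1],[[0,0,0],[0,0,0],1],[[0,0,0],[0,0,0],1]]'
```

```text
time: 27.2
tool_pos: [0.4799, 0.1129, 0.1113]
ee_rot: [-3.141, 0.0, 1.673]
wrist_force: [0.1, -0.1, 0.1]
width: 0.0316
finger_force: 30.0
time: 27.7
tool_pos: [0.4801, 0.1134, 0.0591]
ee_rot: [-3.141, 0.0, 1.673]
wrist_force: [0.5, -0.3, -0.6]
width: 0.0314
finger_force: 30.0
time: 28.2
tool_pos: [0.4804, 0.1137, 0.0565]
ee_rot: [3.141, 0.0, 1.674]
wrist_force: [-0.3, -0.1, -0.7]
width: 0.0314
finger_force: 30.0
```

```bash

python3 -m handwheel '[[[0,0,0],[0,0,-0.02],1],[[0,0,0],[0,0,0],1],[[0,0,0],[0,0,0],1]]'
python3 -m handwheel '[[[0,0,0],[0,0,-0.015],1],[[0,0,0],[0,0,0],1],[[0,0,0],[0,0,0],1]]'
```

```text
time: 28.5
tool_pos: [0.4802, 0.1136, 0.0552]
ee_rot: [-3.142, 0.0, 1.674]
wrist_force: [-0.1, 0.7, -0.8]
width: 0.0316
finger_force: 30.0
time: 28.8
tool_pos: [0.4803, 0.1136, 0.0547]
ee_rot: [3.141, 0.0, 1.674]
wrist_force: [-1.1, 0.4, 0.9]
width: 0.0311
finger_force: 30.0
```

```bash

python3 -m handwheel '[[[0,0,0],[0,0,0],0.6],[[0,0,0],[0,0,0],0],[[0,0,0],[0,0,0],0],[[0,0,0],[0,0,0],0],[[0,0,0],[0,0,0],0]]'
python3 -m handwheel '[[[0,0,0],[0,0,0],0],[[0,0,0],[0,0,0.4],0],[[0,0,0],[0,0,0.8],0],[[0,0,0],[0,0,0.9],0],[[0,0,0],[0,0,0.9],0]]'
python3 -m handwheel '[[[0,0,0.009],[-0.008,-0.76,0],0],[[0,0,0.009],[-0.008,-0.76,0],0],[[0,0,0.009],[-0.008,-0.76,0],0],[[0,0,0.009],[-0.008,-0.76,0],0],[[0,0,0.009],[-0.008,-0.76,0],0]]'
python3 -m handwheel '[[[0,0,0.009],[-0.008,-0.76,0],0],[[0,0,0.009],[-0.008,-0.76,0],0],[[0,0,0.009],[-0.008,-0.76,0],0],[[0,0,0.009],[-0.008,-0.76,0],0],[[0,0,0.009],[-0.008,-0.76,0],0]]'
python3 -m handwheel '[[[0,0,0],[0,0,0],0],[[0,0,0],[0,0,0],0],[[0,0,0],[0,0,0],0]]'
python3 - <<'E'
from h import *
p,d,c=snap("scene"); cv2.imwrite("pics/s3.png",cv2.resize(p[110:320,210:430,::-1],None,fx=2.8,fy=2.8,interpolation=cv2.INTER_CUBIC))
E
```

```text
time: 29.3
tool_pos: [0.4802, 0.1136, 0.0545]
ee_rot: [3.142, 0.0, 1.674]
wrist_force: [-0.1, 0.3, 0.4]
width: 0.0662
finger_force: 0.0
time: 29.8
tool_pos: [0.4798, 0.1136, 0.2057]
ee_rot: [-3.141, -0.0, 1.674]
wrist_force: [0.5, 0.5, 0.0]
width: 0.0939
finger_force: 0.0
time: 30.3
tool_pos: [0.478, -0.0778, 0.2047]
ee_rot: [3.141, 0.0, 1.745]
wrist_force: [-0.1, 0.1, -1.1]
width: 0.0937
finger_force: 0.0
time: 30.8
tool_pos: [0.476, -0.2679, 0.2045]
ee_rot: [3.141, -0.0, 1.815]
wrist_force: [0.5, -0.4, -0.2]
width: 0.0942
finger_force: 0.0
time: 31.1
tool_pos: [0.4763, -0.2654, 0.2045]
ee_rot: [3.141, -0.001, 1.816]
wrist_force: [0.4, 0.5, -0.3]
width: 0.0939
finger_force: 0.0
```

View pics/s3.png

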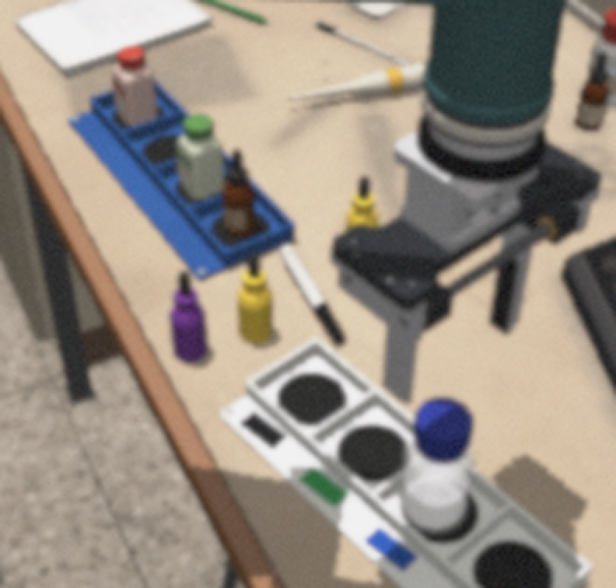

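Red, green and black stand upright in the blue rack at (133,90), (200,160) and (238,200). The second place from the left is free for the blue bottle.

```bash

python3 -m handwheel '[[[0,0,0],[0,-0.012,-0.5],0],[[0,0,0],[0,0,-0.5],0],[[0,0,0],[0,0,-0.5],0],[[0,0,0],[0,0,-0.4],0],[[0,0,0],[0,0,-0.15],0]]'
python3 -m handwheel '[[[0,0,0],[0,0,0],0],[[0,0,0],[0,0,0],0],[[0,0,0],[0,0,0],1],[[0,0,0],[0,0,0],1],[[0,0,0],[0,0,0],1]]'
python3 -m handwheel '[[[0,0,0],[0,0,0],1],[[0,0,0],[0,0,0],1],[[0,0,0],[0,0,0],1],[[0,0,0],[0,0,0],1],[[0,0,0],[0,0,0],1]]'
```

```text
time: 31.65
tool_pos: [0.4753, -0.2647, 0.0997]
ee_rot: [-3.139, -0.003, 1.817]
wrist_force: [0.5, 0.6, 0.4]
width: 0.0945
finger_force: 0.0
time: 32.15
tool_pos: [0.4766, -0.2673, 0.1029]
ee_rot: [3.14, 0.001, 1.815]
wrist_force: [-0.5, 0.3, 0.4]
width: 0.0737
finger_force: 0.0
time: 32.65
tool_pos: [0.4762, -0.2673, 0.1024]
ee_rot: [-3.142, 0.001, 1.815]
wrist_force: [-0.6, -0.8, 2.3]
width: 0.0412
finger_force: 36.2
```

```bash

python3 -m handwheel '[[[0,0,0],[0,0,0.1],1],[[0,0,0],[0,0,0.3],1],[[0,0,0],[0,0,0.4],1],[[0,0,0],[0,0,0.4],1],[[0,0,0],[0,0,0.4],1]]'
python3 -m handwheel '[[[0,0,0],[0,0,0.4],1],[[0,0,0],[0,0,0.4],1],[[0,0,0],[0,0,0.3],1],[[0,0,0],[0,0,0],1],[[0,0,0],[-0.005,0.244,0],1]]'
python3 -m handwheel '[[[0,0,-0.0043],[-0.0107,0.488,0],1],[[0,0,-0.0043],[-0.0107,0.488,0],1],[[0,0,-0.0043],[-0.0107,0.488,0],1],[[0,0,-0.0043],[-0.0107,0.488,0],1],[[0,0,-0.0043],[-0.0107,0.488,0],1]]'
python3 -m handwheel '[[[0,0,-0.0043],[-0.0107,0.488,0],1],[[0,0,-0.0043],[-0.0107,0.488,0],1],[[0,0,-0.0043],[-0.0107,0.488,0],1],[[0,0,-0.0043],[-0.0107,0.488,0],1],[[0,0,-0.0043],[-0.0107,0.488,0],1]]'
python3 -m handwheel '[[[0,0,-0.0043],[-0.0107,0.488,0],1],[[0,0,-0.0043],[-0.0107,0.488,0],1],[[0,0,-0.0043],[-0.0107,0.488,0],1],[[0,0,-0.0043],[-0.0107,0.488,0],1],[[0,0,-0.0043],[-0.0107,0.488,0],1]]'
python3 -m handwheel '[[[0,0,-0.0043],[-0.0107,0.488,0],1],[[0,0,-0.0043],[-0.0107,0.488,0],1],[[0,0,-0.0043],[-0.0107,0.488,0],1],[[0,0,-0.0043],[-0.0107,0.488,0],1],[[0,0,-0.0043],[-0.0107,0.488,0],1]]'
python3 -m handwheel '[[[0,0,-0.0043],[-0.0107,0.488,0],1],[[0,0,0],[-0.005,0.244,0],1],[[0,0,0],[0,0,0],1],[[0,0,0],[0,0,0],1],[[0,0,0],[0,0,0],1]]'
```

```text
time: 33.15
tool_pos: [0.4763, -0.2668, 0.1834]
ee_rot: [3.141, 0.0, 1.815]
wrist_force: [1.8, -0.7, -2.5]
width: 0.0413
finger_force: 36.0
time: 33.65
tool_pos: [0.4758, -0.2553, 0.2367]
ee_rot: [-3.141, 0.0, 1.813]
wrist_force: [-0.3, -0.5, -3.4]
width: 0.0417
finger_force: 36.0
time: 34.15
tool_pos: [0.4723, -0.1306, 0.2351]
ee_rot: [-3.139, -0.003, 1.781]
wrist_force: [-0.4, 0.5, -2.3]
width: 0.0413
finger_force: 36.0
time: 34.65
tool_pos: [0.4693, -0.0089, 0.2352]
ee_rot: [-3.139, -0.002, 1.748]
wrist_force: [-0.1, 0.3, -1.9]
width: 0.0411
finger_force: 36.0
time: 35.15
tool_pos: [0.4664, 0.1128, 0.2352]
ee_rot: [-3.138, -0.001, 1.714]
wrist_force: [-0.7, -0.8, -2.3]
width: 0.0415
finger_force: 36.0
time: 35.65
tool_pos: [0.4636, 0.2345, 0.2351]
ee_rot: [-3.138, 0.001, 1.68]
wrist_force: [-0.5, 0.5, -2.2]
width: 0.0414
finger_force: 36.0
time: 36.15
tool_pos: [0.4645, 0.2689, 0.2368]
ee_rot: [-3.141, 0.001, 1.672]
wrist_force: [-0.5, 0.2, -2.0]
width: 0.0414
finger_force: 36.0
```

```bash

python3 -m handwheel '[[[0,0,0],[0,0,-0.2],1],[[0,0,0],[0,0,-0.4],1],[[0,0,0],[0,0,-0.4],1],[[0,0,0],[0,0,-0.4],1],[[0,0,0],[0,0,-0.4],1]]'
python3 -m handwheel '[[[0,0,0],[0,0,-0.4],1],[[0,0,0],[0,0,-0.25],1],[[0,0,0],[0,0,-0.1],1],[[0,0,0],[0,0,-0.06],1],[[0,0,0],[0,0,0],1]]'
python3 -m handwheel '[[[0,0,0],[0,0,-0.02],1],[[0,0,0],[0,0,-0.02],1],[[0,0,0],[0,0,-0.02],1],[[0,0,0],[0,0,0],1],[[0,0,0],[0,0,0],1]]'
```

```text
time: 36.65
tool_pos: [0.4644, 0.2689, 0.1456]
ee_rot: [-3.141, 0.0, 1.672]
wrist_force: [-0.1, -0.5, -2.6]
width: 0.0414
finger_force: 36.0
time: 37.15
tool_pos: [0.4648, 0.2698, 0.1069]
ee_rot: [3.141, -0.0, 1.673]
wrist_force: [-0.1, -0.3, -3.0]
width: 0.0415
finger_force: 36.0
time: 37.65
tool_pos: [0.4645, 0.2699, 0.1036]
ee_rot: [3.141, -0.0, 1.673]
wrist_force: [-0.6, 0.7, -2.2]
width: 0.0415
finger_force: 36.0
```

```bash
python3 -m handwheel '[[[0,0,0],[0,0,-0.015],1],[[0,0,0],[0,0,0],1],[[0,0,0],[0,0,0],1]]'
```

```text
time: 37.95
tool_pos: [0.4645, 0.2698, 0.1027]
ee_rot: [3.142, 0.0, 1.673]
wrist_force: [-0.3, -0.6, -2.1]
width: 0.0416
finger_force: 36.0
```

```bash
python3 -m handwheel '[[[0,0,0],[0,0,-0.012],1],[[0,0,0],[0,0,0],1],[[0,0,0],[0,0,0],1]]'
python3 -m handwheel '[[[0,0,0],[0,0,-0.01],1],[[0,0,0],[0,0,0],1],[[0,0,0],[0,0,0],1]]'
```

```text
time: 38.25
tool_pos: [0.4646, 0.2699, 0.1025]
ee_rot: [3.141, -0.0, 1.673]
wrist_force: [-1.1, 0.5, -0.9]
width: 0.0413
finger_force: 36.1
time: 38.55
tool_pos: [0.4647, 0.27, 0.1024]
ee_rot: [3.141, -0.0, 1.673]
wrist_force: [-1.4, -0.4, 3.2]
width: 0.0413
finger_force: 36.4
```

Contact: the bottle now rests on the floor of its place. Releasing, rising and moving aside.

```bash

python3 -m handwheel '[[[0,0,0],[0,0,0],0.5],[[0,0,0],[0,0,0],0],[[0,0,0],[0,0,0],0],[[0,0,0],[0,0,0],0],[[0,0,0],[0,0,0],0]]'
python3 -m handwheel '[[[0,0,0],[0,0,0],0],[[0,0,0],[0,0,0.3],0],[[0,0,0],[0,0,0.7],0],[[0,0,0],[0,0,0.8],0],[[0,0,0],[0,0,0.8],0]]'
python3 -m handwheel '[[[0,0,0],[0,-0.8,0],0],[[0,0,0],[0,-0.8,0],0],[[0,0,0],[0,-0.8,0],0],[[0,0,0],[0,-0.8,0],0],[[0,0,0],[0,-0.8,0],0]]'
python3 -m handwheel '[[[0,0,0],[0,-0.8,0],0],[[0,0,0],[0,-0.8,0],0],[[0,0,0],[0,-0.8,0],0],[[0,0,0],[0,0,0],0],[[0,0,0],[0,0,0],0]]'
python3 - <<'E'
from h import *
p,d,c=snap("scene"); a=p[110:250,210:350,::-1]; q,_,_=snap("top"); b=q[160:260,150:350,::-1]
a=cv2.resize(a,(400,400),interpolation=cv2.INTER_CUBIC); b=cv2.resize(b,(400,200),interpolation=cv2.INTER_CUBIC)
o=np.zeros((400,800,3),np.uint8);o[:,:400]=a;o[:200,400:]=b;cv2.imwrite("pics/end.png",o)
E
```

```text
time: 39.05
tool_pos: [0.4644, 0.2697, 0.1013]
ee_rot: [-3.141, 0.0, 1.673]
wrist_force: [-0.1, -0.2, -0.3]
width: 0.0753
finger_force: 0.0
time: 39.55
tool_pos: [0.4643, 0.2697, 0.2341]
ee_rot: [3.141, -0.0, 1.673]
wrist_force: [0.4, 0.2, 0.3]
width: 0.0939
finger_force: 0.0
time: 40.05
tool_pos: [0.4645, 0.0684, 0.2332]
ee_rot: [3.139, 0.0, 1.674]
wrist_force: [0.0, -0.7, -1.0]
width: 0.094
finger_force: 0.0
time: 40.55
tool_pos: [0.4646, -0.0508, 0.2327]
ee_rot: [3.14, -0.0, 1.671]
wrist_force: [0.5, 0.5, 0.5]
width: 0.0942
finger_force: 0.0
```

View pics/end.png

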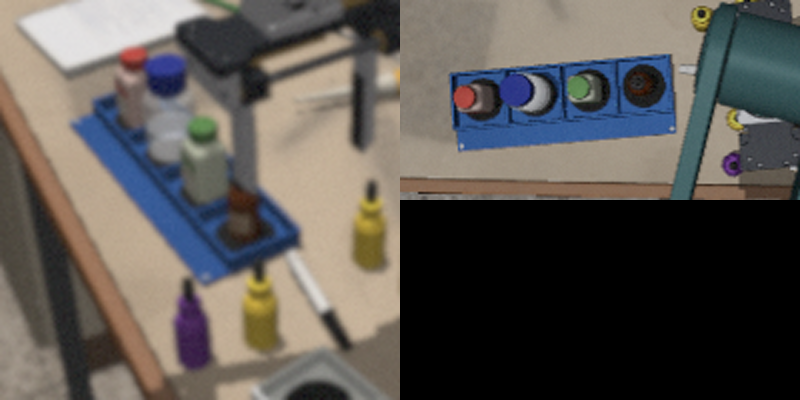

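The blue rack now holds red, blue, green and black from left to right, all upright. The look-alikes are untouched and the gripper is clear.

```bash
python3 -c "
from bench import robot
print(robot.close_job())"
```

```text
the job is handed in; nothing more can be done
None
```

The job is handed in: the four bottles stand upright in the blue rack in reverse order (red, blue, green, black from left to right), finished at about 41 s of the 102 s allowed.

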